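# Close the fittings box and take the outer lid away

## Robot

A 7-joint arm with a two-finger parallel gripper is mounted at the origin on the work surface. World frame = base frame: x ahead of the robot, y to its left, z up, the work surface at z = 0. Lengths are in m, angles in rad, forces in N, time in s.
With the tool pointing down it reaches from about 0.425 to 0.925 m from the base axis. Payload 6.8 kg.
Tool frame: the origin (TCP) lies on the centre line of the jaws, within the pads' length; the fingertips stand 14 mm ahead of it and the grasp point (between the pads) lies 5 mm behind it (r.tips_ahead is the distance from the TCP to the fingertips, in m); z points along the fingers, y is the line along which they close (so a half turn about z gives the same grasp; the last joint's range is limited). The gripper opens to 85 mm and grips with 20 to 120 N. Pads are 22 mm wide; open, the fingers measure 114 mm over their backs; the gripper's body (76 mm by 85 mm) begins 54 mm behind the grasp point. The pads swing forward as they close: fully open they stand 13 mm farther back than shut.
Start: joints at [-1.351, 0.477, 0.022, 1.555, -0.011, 1.109, -0.083], TCP at [0.217, 0.639, 0.245] pointing down, gripper open.
Joint ranges: [-2.96, 2.96], [-0.34, 2.1], [-1.41, 1.46], [0.24, 2.44], [-1.37, 4.51], [0.17, 1.92], [-2.96, 2.96]. Speed limits (rad/s): [2.39, 2.39, 3.14, 3.14, 3.14, 3.14, 3.14].

## Interface

Orientations are given as a rotation vector (axis times angle).
In Python, from bench import r, eyes gives the robot as it stands.
- The arm moves only by the tool step_arm, never from a script. Its argument "rows" is a list of rows, each a list of 6 numbers: the shift along the world's x, y, z in units of 60 cm (1.0 is 60 cm), then the turn, a rotation vector about the world's x, y, z in units of pi rad (1.0 is pi rad). In form: [[x, y, z, rx, ry, rz], ...]. A call has 1 to 5 rows; each row is the pose to reach, as a shift and turn from the pose commanded when the call began, turning the shorter way round; what a row does not reach only later rows make up. A row lasts 1/12 s, in which the tool goes at most 41.7 mm and 7.16 degrees, less where a joint would pass 70% of its speed; a pose out of reach is approached as far as the arm can. A call with a number of a shift or a turn outside -1 to 1 is refused whole. A call with a gripper value outside its range is refused whole. "jaw" is the closure, from 0 (fully open) to 1 (shut), set as the call begins (left out, the last holds). The fingers move at their own pace and stop on an object; "squeeze" is the grip in N (left out, the last holds). Time passes only in rows, so rows that repeat a pose let the fingers close. It gives the time, the measured TCP pose, the force, the opening and the grip force at its end, in the units of the state.
- r.get_obs(): the state, without advancing time (a new reading comes with each control period).
- eyes.grab_frame(name): name is "scene" or "top"; returns the picture (384x512x3 uint8, red, green, blue); there is no depth.
- eyes.camera_info(name): a dict with "mtx" (3x3 intrinsics, pixels), "extrinsics" (4x4, takes a point from camera to world coordinates). Camera axes: x right, y down, z forward; pixel columns grow to the right and rows downward; lengths in m; the calibration is good to about 2 mm. A picture is of the moment at which its call begins. camera_info takes no time and is no camera call.
- r.hand_in(): hands the job in; it is judged then, once.
The state is a dict: "clock": time; "joints": joint angles; "qvel": joint speeds; "tau": joint torques, N m; "tcp_pos": TCP position; "orientation": TCP orientation; "contact_force": force on the tool from outside, world axes, zero at the start; "moment": the same for the moment, N m; "grip_width": finger opening in m; "gripper_force": force on a finger pad.
Only numpy, scipy, OpenCV 4.12 (cv2) and the standard library are available. Lean on these libraries where they do the work, as an engineer would, in place of code of your own. Each camera call takes 0.05 s, during which the arm holds its last target. There are 200 camera calls.

## Task

Press the hinged cover of the steel fittings box down until it snaps shut past its latch. Then carry the pair of nested round lids together from the rubber ring stand by the inner lid's knob, lower them (do not drop them) into the round port in the cover, and let go. Then, as the outer lid is needed on the next box, take hold of it alone by its collar and lift it straight up clear of the knob, leaving the inner lid seated and undisturbed in the port; finish still holding the outer lid level and still in the air, a hand's breadth above the box, and leave the other things on the table alone.

Things in the scene. Friction and masses are not known exactly. Their poses are not given: they have to be found in the camera images.
- box: fixed open steel box, 170 (its x) x 160 (y) x 75 mm high, full of copper elbows; origin at the centre of its underside; its front (-x side) faces the robot, its cover is hinged along the far (+x) top edge. The box may stand at the left or the right of the stand
- cover (a joint): hinge angle of the box's flat steel cover (170 x 160 mm, 8 mm thick, with a round port through it): 0 = shut and level, grows as its front edge rises (at most 1.1). The hinge is stiff, so the cover stays where it is left (1 to 2 N at the press point moves it). Below about 0.065 the front edge meets a sprung latch nose: pressing down with about 8 to 10 N at the press point pushes it past the latch, which is passed at about 0.03; it then stays shut at 0 against a hard stop
- cover_hinge (a point): point on the hinge line, middle of the cover's far edge, at the cover's underside, 75.5 mm above the table; the hinge line runs along the box's y. Its axes are the cover's: x away from the free edge, z out of the cover's top face
- press (a point): point on the cover's top face to press: 148 mm from the hinge line, 22 mm from the free front edge, in the middle of the plain strip between port and edge. It moves with the cover; its z axis is the cover's top-face normal. 83.5 mm above the table when shut. The latch nose just outside the front edge stands 6 mm higher than the shut cover, 24 mm from this point
- port (a point): centre of the round port, in the plane of the cover's top face, 78 mm from the hinge line; it moves with the cover; z axis is the cover's normal. Port diameter 81 mm, chamfered; 83.5 mm above the table when the cover is shut
- stand: fixed black rubber ring, outer diameter 116, inner 86, 30 mm high, on which the nested lids lie at first; origin at the centre of its underside
- inner: inner lid (160 g or so), plain steel: flange disc of 104 mm diameter, 5 mm thick, with a tapered round plug under it (76 mm diameter, 12 mm deep) that drops into the port, and a plain round knob of 22 mm diameter on its axis, rising to 59 mm above the origin. Origin: centre of the flange's underside, which comes to lie on the cover's top; z up along the knob. With both lids nested the knob stands 28 mm above the collar of the outer lid; lifting the knob lifts both lids
- outer: outer lid (130 g or so), plain steel: disc of 120 mm diameter, 4 mm thick, with a 3 mm rim hanging down round the inner lid's flange with 3 mm play, and an upright tubular collar on its axis: outer diameter 44, inner 34 mm, rising from 4 to 26 mm above the origin. It lies loose on the inner lid, whose knob passes up through the collar with 6 mm play all round. Origin: centre of the disc's underside, 5 mm above the inner lid's origin when nested; z up
- elbow: loose copper pipe elbow, about 50 mm across, 22 mm thick, lying in front of the box; origin at its underside; leave it alone
- tee: loose copper tee fitting, 74 x 52 mm, 22 mm thick, lying in front of the stand; origin at its underside; leave it alone
- coupling: loose copper pipe coupling, 30 mm across, 34 mm high, standing behind the stand; origin at its underside; leave it alone
- jar: jar, 60 mm across, 75 mm high, at the right of the table; origin at its underside; leave it alone
- wrench: wrench lying at the right of the table; origin at its underside; leave it alone
- carton: small cardboard carton 120 x 90 x 70 mm, at the left of the table; origin at its underside; leave it alone
- tape: tape measure 70 x 30 x 65 mm, standing at the left of the table; origin at its underside; leave it alone
Things that resemble listed ones, but are neither listed nor needed, are in the scene too. Leave any green look-alike of the inner alone. Of the things shaped like the outer, the steel one is meant.

How it is judged:
By the outcome, as a careful person would: the job done as asked, in the order asked, and still so for the second after the job is handed in, while the arm keeps its last pose, push and grip.
It also fails if it takes over 58 s, if anything falls off the work surface, if the arm or the gripper's body presses on something with over 40 N, if the wrist force passes 120 N, or if a joint passes its speed limit or range.

## Working session

There is one attempt and no reset: what is moved stays moved. The work goes in short steps, Python scripts to look and compute and a tool call to move; the robot and the scene stay as the last step left them, time stands still between calls to the robot, and variables do not carry over. Pictures are saved under pics/ and viewed, at most 10 in all, crops included, and the job is handed in when it is done.

Besides the shell and the picture viewer there is one more tool, called by a JSON object that holds its "name" and its "arguments". step_arm: Moves the arm, as the interface text tells. Shifts and turns lie within -1 to 1; 1 stands for 60 cm of shift or pi rad of turn. Its arguments: {"type":"object","properties":{"rows":{"type":"array"},"jaw":{"type":"number"},"squeeze":{"type":"number"}},"required":["rows"]}

```bash
mkdir -p pics; ls
python3 - <<'E'
from bench import r, eyes
import cv2, numpy as np
for n in("scene","top"):
    cv2.imwrite(f"pics/{n}0.png",cv2.resize(eyes.grab_frame(n)[:,:,::-1],(800,600),interpolation=cv2.INTER_CUBIC))
    c=eyes.camera_info(n);print(n,np.round(c["mtx"],2).tolist(),np.round(c["extrinsics"],4).tolist())
o=r.get_obs();print({k:np.round(v,3).tolist() for k,v in o.items()})
E
```

```text
pics
scene [[445.04, 0.0, 250.27], [0.0, 445.04, 194.8], [0.0, 0.0, 1.0]] [[-0.613, 0.4593, -0.6429, 1.3195], [0.79, 0.3409, -0.5097, 0.6554], [-0.015, -0.8203, -0.5718, 0.7912], [0.0, 0.0, 0.0, 1.0]]
top [[427.85, 0.0, 256.21], [0.0, 427.85, 187.52], [0.0, 0.0, 1.0]] [[0.0012, -0.9975, 0.0701, 0.3905], [-0.9999, -0.0024, -0.0168, 0.0013], [0.017, -0.07, -0.9974, 1.5332], [0.0, 0.0, 0.0, 1.0]]
{'clock': 0.1, 'joints': [-1.351, 0.478, 0.022, 1.556, -0.012, 1.109, -0.083], 'qvel': [-0.001, -0.002, 0.001, -0.002, 0.001, 0.001, -0.001], 'tau': [0.004, -59.776, 1.613, -28.195, 0.013, 0.005, 0.0], 'tcp_pos': [0.217, 0.639, 0.244], 'orientation': [-0.513, -3.099, 0.003], 'contact_force': [-0.213, -0.071, -0.132], 'moment': [0.067, -0.018, -0.007], 'gripper_force': 0.0, 'grip_width': 0.085}
```

View pics/scene0.png

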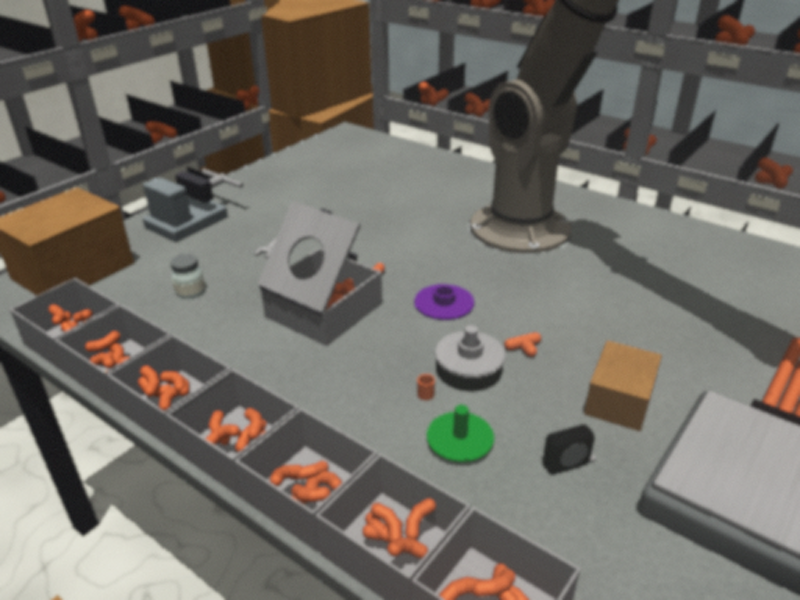

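View pics/top0.png

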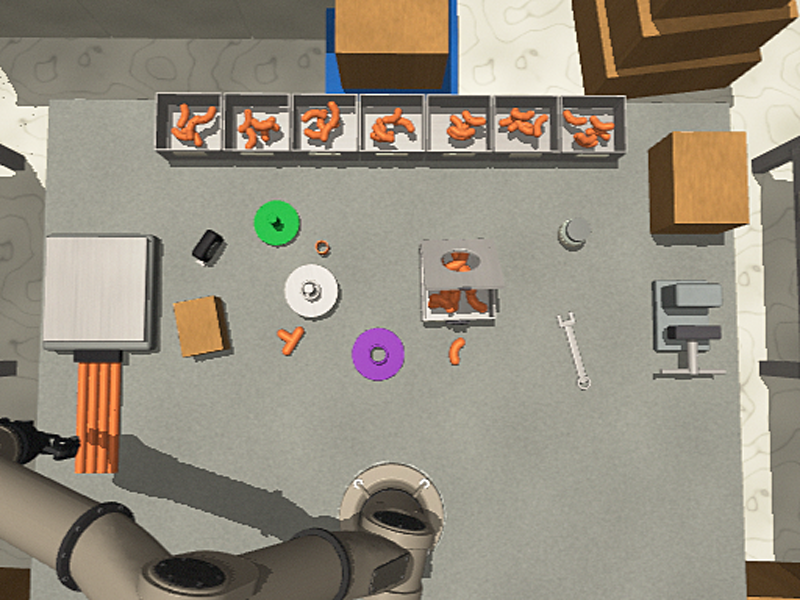

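The scene view shows the box with its open cover at (320,280), the nested steel lids at (470,350), and purple and green look-alikes. In the top view the lids are at (311,291) and the box at (460,285). I'll zoom in for precise pixels.

```bash
cat > h.py <<'E'
import numpy as np, cv2
from bench import r, eyes
def proj(n,P):
    c=eyes.camera_info(n);T=np.linalg.inv(c["extrinsics"]);P=np.atleast_2d(P)
    q=(P@T[:3,:3].T+T[:3,3])@np.array(c["mtx"]).T
    return q[:,:2]/q[:,2:]
def ray(n,uv,z):
    c=eyes.camera_info(n);E=np.array(c["extrinsics"])
    d=E[:3,:3]@np.linalg.solve(c["mtx"],[uv[0],uv[1],1]);o=E[:3,3]
    return o+d*(z-o[2])/d[2]
def crop(im,x,y,w,h,W,H):
    return cv2.resize(im[y:y+h,x:x+w],(W,H),interpolation=cv2.INTER_CUBIC)
E
python3 - <<'E'
from h import *
t=eyes.grab_frame("top")[:,:,::-1];s=eyes.grab_frame("scene")[:,:,::-1]
cv2.imwrite("pics/t.png",t);cv2.imwrite("pics/s.png",s)
a=crop(t,262,148,64,64,400,300) if 0 else crop(t,260,148,68,68,400,400)
b=crop(s,160,125,90,100,400,400)
c=crop(t,174,160,50,50,200,200)
d=crop(s,270,200,60,60,200,200)
im=np.zeros((600,800,3),np.uint8)
im[:400,:400]=a;im[:400,400:]=cv2.resize(b,(400,400));im[400:,:200]=c;im[400:,200:400]=d
cv2.imwrite("pics/z1.png",im)
g=cv2.cvtColor(t,cv2.COLOR_BGR2GRAY)
m=((g>175)).astype(np.uint8);n,l,st,ce=cv2.connectedComponentsWithStats(m)
for i in range(1,n):
    if st[i,4]>200 and 150<ce[i][0]<250 and 150<ce[i][1]<220: print(st[i],ce[i],ray("top",ce[i],.039))
E
```

```text
[181 169  35  34 829] [198.39324487 185.35102533] [0.50256053 0.17818575 0.039     ]
```

View pics/z1.png

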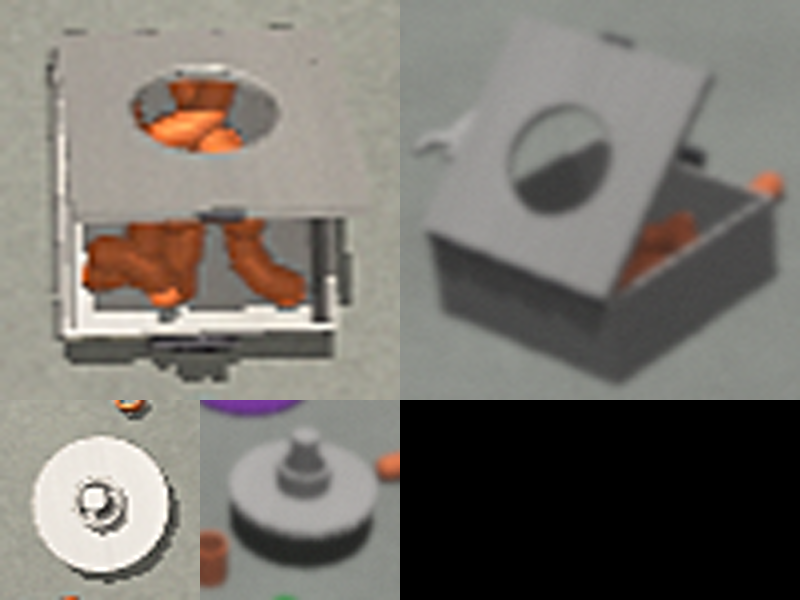

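```bash
cat > fit.py <<'E'
from h import *
from scipy.optimize import least_squares
def model(p):
    x,y,w,a=p;c,s=np.cos(w),np.sin(w)
    W=lambda P:np.array([x+c*P[0]-s*P[1],y+s*P[0]+c*P[1],P[2]])
    C=lambda d,yy,h=.008:W([.085-d*np.cos(a)+h*np.sin(a),yy,.0755+d*np.sin(a)+h*np.cos(a)])
    return W,C
T=lambda u,v:(260+(u+.5)/5.882-.5,148+(v+.5)/5.882-.5)
S=lambda u,v:(160+(u-399.5)/4.444-.5,125+(v+.5)/4-.5)
def obs(p):
    W,C=model(p);H=.08
    return [("top",C(.17,H),T(80,220)),("top",C(.17,-H),T(375,213)),("top",C(.078,0),T(206,109)),
     ("top",W([-.085,H,.075]),T(60,333)),("top",W([-.085,-H,.075]),T(333,328)),("top",W([-.085,H,0]),T(68,362)),("top",W([-.085,-H,0]),T(333,357)),
     ("scene",C(.17,-H),S(525,18)),("scene",C(.17,H),S(713,70)),("scene",C(0,-H),S(428,232)),("scene",C(0,H),S(607,297)),
     ("scene",W([.085,H,0]),S(617,383)),("scene",W([-.085,H,0]),S(776,275)),("scene",W([.085,-H,0]),S(445,312)),("scene",W([-.085,H,.075]),S(776,192)),("scene",C(.078,0),S(558,159))]
f=lambda p:np.concatenate([(proj(n,P)[0]-q) for n,P,q in obs(p)])
so=least_squares(f,[.55,-.1,0,.7],loss="soft_l1")
E
python3 - <<'E'
from fit import *
p=so.x;print("box",p);print(np.round(f(p).reshape(-1,2),1).tolist())
W,C=model(p)
print("press",C(.148,0),"port shut",W([.007,0,.0835]))
# lids: fit circle silhouettes
t=cv2.imread("pics/t.png");s=cv2.imread("pics/s.png")
th=np.linspace(0,2*np.pi,60)
circ=lambda x,y,z,R:np.c_[x+R*np.cos(th),y+R*np.sin(th),0*th+z]
L=(.5026,.178)
for n,im in(("top",t),("scene",s)):
    big=cv2.resize(im,None,fx=6,fy=6,interpolation=cv2.INTER_CUBIC)
    def dr(P,col):cv2.polylines(big,[np.round((proj(n,P)+.5)*6).astype(int)],False,col,1)
    dr(circ(*L,.039,.06),(0,0,255));dr(circ(*L,.061,.022),(0,255,0));dr(circ(*L,.089,.011),(255,0,0))
    H=.08
    dr(np.array([C(0,H),C(.17,H),C(.17,-H),C(0,-H),C(0,H)]),(0,0,255))
    dr(np.array([C(.078+.0405*np.cos(k),.0405*np.sin(k)) for k in th]),(0,255,0))
    for z in(0,.075):dr(np.array([W([i*.085,j*H,z]) for i,j in((1,1),(-1,1),(-1,-1),(1,-1),(1,1))]),(255,0,0))
    cL=(proj(n,[*L,.05])[0]*6).astype(int);cB=(proj(n,[p[0],p[1],.08])[0]*6).astype(int)
    A=big[cL[1]-150:cL[1]+150,cL[0]-150:cL[0]+150];B=big[cB[1]-300:cB[1]+300,cB[0]-250:cB[0]+250]
    cv2.imwrite(f"pics/o{n}.png",np.hstack([B[:, :500],np.vstack([A,A*0])]))
E
```

```text
box [ 0.52041435 -0.14850339  0.03564896  0.80922502]
[[-1.5, 0.3], [-0.5, -0.2], [-0.4, 0.6], [0.6, 1.0], [0.9, 0.3], [-1.8, -3.3], [-2.4, -4.0], [-0.3, -1.3], [0.1, 0.2], [-1.5, -2.0], [-0.3, -0.4], [0.8, 0.1], [0.1, -0.6], [-0.7, -0.6], [-0.5, -0.1], [0.2, -0.1]]
press [ 0.50908277 -0.14890752  0.18813586] port shut [ 0.52740991 -0.1482539   0.0835    ]
```

View pics/otop.png

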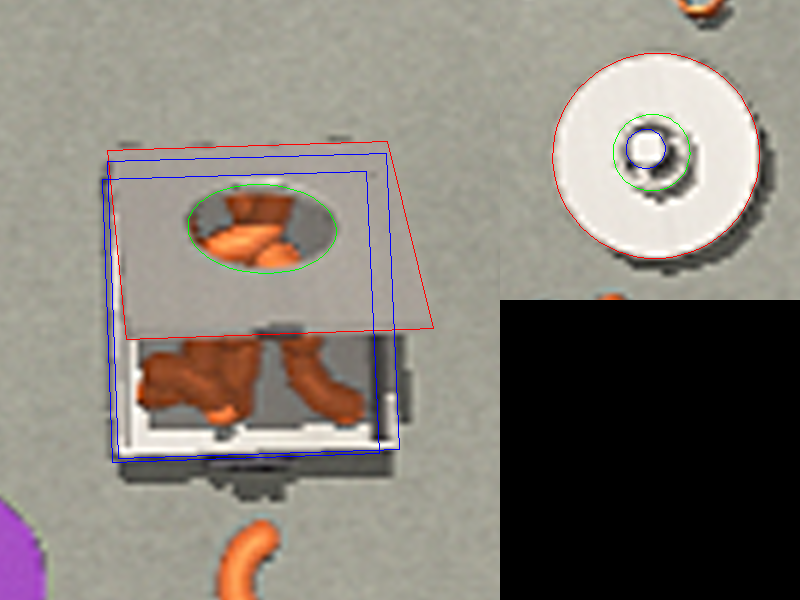

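View pics/oscene.png

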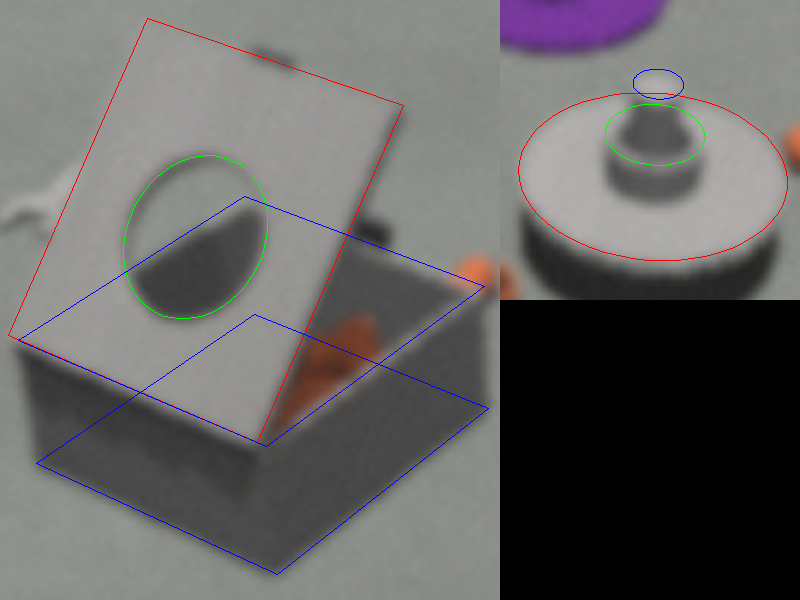

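Run:
```python
import re
s=open('fit.py').read().replace(',("top",W([-.085,H,0]),T(68,362)),("top",W([-.085,-H,0]),T(333,357))','')
open('fit.py','w').write(s)
from fit import *
p=so.x;print("box",p,np.abs(f(p)).max());W,C=model(p);print("press",C(.148,0),"port",W([.007,0,.0835]),"tips",r.tips_ahead, [a for a in dir(r) if a[0]!='_'])
```

```text
box [ 0.52147932 -0.14759254  0.03224945  0.80510954] 1.8381820180739794
press [ 0.50968393 -0.14797306  0.18773843] port [ 0.52847568 -0.14736683  0.0835    ] tips 0.014 ['Unreachable', 'get_obs', 'hand_in', 'tips_ahead']
```

{"name": "step_arm", "arguments": {"rows": [[0.05, -0.05, 0.02, 0, 0, 0.03], [0.09, -0.1, 0.05, 0, 0, 0.06], [0.12, -0.15, 0.08, 0, 0, 0.09], [0.16, -0.2, 0.09, 0, 0, 0.115], [0.195, -0.24, 0.09, 0, 0, 0.115]], "jaw": 1}}

```text
clock: 0.62
tcp_pos: [0.3366, 0.4933, 0.3016]
orientation: [-0.057, 3.139, 0.004]
contact_force: [1.6, 1.1, -0.2]
grip_width: 0.0255
gripper_force: 0.0
```

{"name": "step_arm", "arguments": {"rows": [[0.04, -0.05, 0, 0, 0, 0], [0.08, -0.1, 0, 0, 0, 0], [0.12, -0.15, 0, 0, 0, 0], [0.16, -0.2, 0, 0, 0, 0], [0.195, -0.24, 0, 0, 0, 0]]}}

```text
clock: 1.03
tcp_pos: [0.4529, 0.348, 0.2994]
orientation: [-0.049, 3.141, -0.001]
contact_force: [0.4, -0.2, -0.1]
grip_width: -0.0002
gripper_force: 0.0
```

{"name": "step_arm", "arguments": {"rows": [[0.015, -0.065, -0.01, 0, 0, 0], [0.03, -0.13, -0.02, 0, 0, 0], [0.04, -0.195, -0.03, 0, 0, 0], [0.05, -0.26, -0.04, 0, 0, 0], [0.06, -0.325, -0.05, 0, 0, 0]]}}

```text
clock: 1.45
tcp_pos: [0.4872, 0.1541, 0.2691]
orientation: [-0.053, 3.141, 0.0]
contact_force: [1.6, -0.0, 0.5]
grip_width: -0.0001
gripper_force: 0.0
```

{"name": "step_arm", "arguments": {"rows": [[0.01, -0.065, 0, 0, 0, 0], [0.015, -0.13, -0.005, 0, 0, 0], [0.02, -0.195, -0.01, 0, 0, 0], [0.025, -0.26, -0.015, 0, 0, 0], [0.03, -0.325, -0.025, 0, 0, 0]]}}

```text
clock: 1.87
tcp_pos: [0.5053, -0.0408, 0.2547]
orientation: [-0.053, 3.14, 0.001]
contact_force: [1.4, 0.4, 0.9]
grip_width: -0.0003
gripper_force: 0.0
```

{"name": "step_arm", "arguments": {"rows": [[0, -0.06, 0, 0, 0, 0], [0, -0.12, 0, 0, 0, 0], [0, -0.175, 0, 0, 0, 0], [0, -0.175, 0, 0, 0, 0], [0, -0.175, 0, 0, 0, 0]]}}

```text
clock: 2.28
tcp_pos: [0.5048, -0.1461, 0.2543]
orientation: [0.045, -3.141, 0.001]
contact_force: [-1.3, 1.3, -0.6]
grip_width: -0.0003
gripper_force: 0.0
```

{"name": "step_arm", "arguments": {"rows": [[0.004, 0, -0.035, 0, 0, 0], [0.008, 0, -0.067, 0, 0, 0], [0, 0, -0.093, 0, 0, 0], [-0.021, 0, -0.12, 0, 0, 0], [-0.035, 0, -0.142, 0, 0, 0]]}}

```text
clock: 2.7
tcp_pos: [0.4842, -0.1421, 0.1681]
orientation: [-0.057, 3.141, 0.001]
contact_force: [1.1, -0.8, 0.7]
grip_width: -0.0003
gripper_force: 0.6
```

{"name": "step_arm", "arguments": {"rows": [[-0.013, -0.002, -0.022, 0, 0, 0], [-0.023, -0.003, -0.045, 0, 0, 0], [-0.032, -0.005, -0.068, 0, 0, 0], [-0.035, -0.005, -0.082, 0, 0, 0], [-0.038, -0.005, -0.093, 0, 0, 0]]}}

```text
clock: 3.12
tcp_pos: [0.4615, -0.1454, 0.1126]
orientation: [0.056, -3.14, -0.001]
contact_force: [-0.5, 1.0, 1.8]
grip_width: 0.0002
gripper_force: 0.4
```

{"name": "step_arm", "arguments": {"rows": [[-0.001, -0.003, -0.006, 0, 0, 0], [-0.002, -0.006, -0.012, 0, 0, 0], [-0.003, -0.006, -0.016, 0, 0, 0], [-0.004, -0.006, -0.02, 0, 0, 0], [-0.004, -0.006, -0.024, 0, 0, 0]]}}

```text
clock: 3.53
tcp_pos: [0.4602, -0.1498, 0.0996]
orientation: [-0.054, 3.139, 0.001]
contact_force: [0.9, 1.7, 2.2]
grip_width: -0.0003
gripper_force: 0.8
```

{"name": "step_arm", "arguments": {"rows": [[0, 0, -0.002, 0, 0, 0], [0, 0, -0.004, 0, 0, 0], [0, 0, -0.006, 0, 0, 0], [0, 0, -0.006, 0, 0, 0], [0, 0, -0.006, 0, 0, 0]]}}

```text
clock: 3.95
tcp_pos: [0.4597, -0.1507, 0.0971]
orientation: [-0.052, 3.14, 0.001]
contact_force: [-5.8, 2.6, 23.3]
grip_width: 0.0004
gripper_force: 12.1
```

{"name": "step_arm", "arguments": {"rows": [[0, 0, 0.05, 0, 0, 0], [0, 0, 0.11, 0, 0, 0], [0.01, 0.05, 0.16, 0, 0, 0], [0.02, 0.115, 0.17, 0, 0, 0], [0.03, 0.18, 0.17, 0, 0, 0]], "jaw": 0}}

```text
clock: 4.37
tcp_pos: [0.4792, -0.0425, 0.2003]
orientation: [-0.047, 3.135, 0.0]
contact_force: [0.5, -0.3, -0.2]
grip_width: 0.0604
gripper_force: 0.0
```

{"name": "step_arm", "arguments": {"rows": [[0.01, 0.065, 0, 0, 0, 0], [0.02, 0.13, 0, 0, 0, 0], [0.03, 0.195, 0, 0, 0, 0], [0.036, 0.26, 0, 0, 0, 0], [0.042, 0.325, 0, 0, 0, 0]]}}

```text
clock: 4.78
tcp_pos: [0.5025, 0.154, 0.1974]
orientation: [-0.052, 3.141, -0.0]
contact_force: [1.1, -0.1, -0.1]
grip_width: 0.0852
gripper_force: 0.0
```

{"name": "step_arm", "arguments": {"rows": [[0, 0.04, 0, 0, 0, 0], [0, 0.042, 0, 0, 0, 0], [0, 0.042, 0, 0, 0, 0]]}}

```text
clock: 5.03
tcp_pos: [0.5022, 0.1792, 0.197]
orientation: [0.058, -3.141, 0.0]
contact_force: [0.1, -0.9, -0.1]
grip_width: 0.0854
gripper_force: 0.0
```

Run:
```python
from fit import *
p=so.x.copy();p[3]=0;W,C=model(p);H=.08
th=np.linspace(0,2*np.pi,60)
out=[]
for n in("top","scene"):
    im=eyes.grab_frame(n)[:,:,::-1];cv2.imwrite(f"pics/{n}2.png",im)
    big=cv2.resize(im,None,fx=6,fy=6,interpolation=cv2.INTER_CUBIC)
    def dr(P,col):cv2.polylines(big,[np.round((proj(n,P)+.5)*6).astype(int)],False,col,1)
    dr(np.array([C(0,H),C(.17,H),C(.17,-H),C(0,-H),C(0,H)]),(0,0,255))
    dr(np.array([C(.078+.0405*np.cos(k),.0405*np.sin(k)) for k in th]),(0,255,0))
    c=(proj(n,[p[0],p[1],.08])[0]*6).astype(int);out.append(big[c[1]-200:c[1]+200,c[0]-200:c[0]+200])
cv2.imwrite("pics/shut.png",np.hstack(out))
o=r.get_obs();print(o['tcp_pos'],o['grip_width'],r.tips_ahead)
```

```text
[0.50242659 0.17624269 0.19712786] 0.08570969549812521 0.014
```

View pics/shut.png

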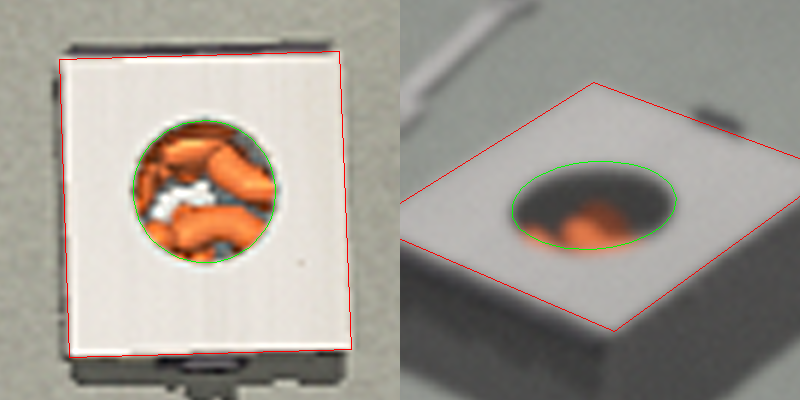

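{"name": "step_arm", "arguments": {"rows": [[0.001, 0, -0.05, 0, 0, 0], [0.001, 0, -0.1, 0, 0, 0], [0.001, 0, -0.15, 0, 0, 0], [0.001, 0, -0.18, 0, 0, 0], [0.001, 0, -0.196, 0, 0, 0]]}}

```text
clock: 5.55
tcp_pos: [0.5018, 0.1749, 0.0775]
orientation: [0.048, -3.138, 0.004]
contact_force: [-0.7, -0.8, 0.8]
grip_width: 0.0855
gripper_force: 0.0
```

{"name": "step_arm", "arguments": {"rows": [[0, 0, 0, 0, 0, 0], [0, 0, 0, 0, 0, 0], [0, 0, 0, 0, 0, 0], [0, 0, 0, 0, 0, 0], [0, 0, 0, 0, 0, 0]], "jaw": 1, "squeeze": 50}}

```text
clock: 5.97
tcp_pos: [0.5037, 0.178, 0.081]
orientation: [-0.052, 3.139, 0.002]
contact_force: [-1.0, 8.5, 5.5]
grip_width: 0.0254
gripper_force: 5.3
```

{"name": "step_arm", "arguments": {"rows": [[0, 0, 0, 0, 0, 0], [0, 0, 0, 0, 0, 0], [0, 0, 0, 0, 0, 0]]}}

```text
clock: 6.22
tcp_pos: [0.5038, 0.1784, 0.0812]
orientation: [-0.053, 3.139, 0.002]
contact_force: [-1.9, 0.3, 7.6]
grip_width: 0.0203
gripper_force: 48.6
```

{"name": "step_arm", "arguments": {"rows": [[0, 0, 0.005, 0, 0, 0], [0, 0, 0.01, 0, 0, 0], [0, 0, 0.02, 0, 0, 0], [0, 0, 0.03, 0, 0, 0], [0, 0, 0.03, 0, 0, 0]]}}

```text
clock: 6.63
tcp_pos: [0.5036, 0.1779, 0.099]
orientation: [-0.052, 3.14, 0.001]
contact_force: [0.9, -1.0, -3.2]
grip_width: 0.0205
gripper_force: 49.0
```

{"name": "step_arm", "arguments": {"rows": [[0, 0, 0.04, 0, 0, 0], [0, 0, 0.09, 0, 0, 0], [0, 0, 0.14, 0, 0, 0], [0, 0, 0.17, 0, 0, 0], [0, 0, 0.17, 0, 0, 0]]}}

```text
clock: 7.05
tcp_pos: [0.5053, 0.1785, 0.2038]
orientation: [-0.052, 3.134, 0.006]
contact_force: [0.9, -0.8, -3.0]
grip_width: 0.02
gripper_force: 49.7
```

Run:
```python
from h import *
o=r.get_obs();print(o['tcp_pos'],o['orientation'],o['contact_force'],o['moment'],o['grip_width'])
out=[]
for n in("top","scene"):
    im=eyes.grab_frame(n)[:,:,::-1];big=cv2.resize(im,None,fx=6,fy=6,interpolation=cv2.INTER_CUBIC)
    th=np.linspace(0,2*np.pi,60);z=o['tcp_pos'][2]-.040
    P=np.c_[.5035+.06*np.cos(th),.1785+.06*np.sin(th),0*th+z]
    cv2.polylines(big,[np.round((proj(n,P)+.5)*6).astype(int)],False,(0,0,255),1)
    c=(proj(n,[.5035,.1785,z])[0]*6).astype(int);out.append(big[c[1]-200:c[1]+200,c[0]-200:c[0]+200])
cv2.imwrite("pics/lift.png",np.hstack(out))
```

```text
[0.50533544 0.17853861 0.20383994] [-0.05198263  3.13430024  0.00559212] [ 0.90694675 -0.76946308 -2.98282593] [ 0.04043024 -0.08804702 -0.02538848] 0.02000447036508386
```

View pics/lift.png

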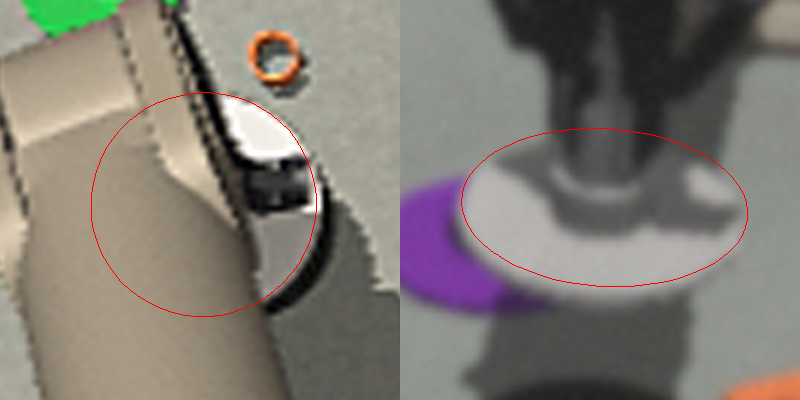

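Run:
```python
from h import *
for fn,z,g in(("pics/t.png",.039,(.5026,.178)),("pics/top2.png",.0835,(.5285,-.1474))):
    im=cv2.cvtColor(cv2.resize(cv2.imread(fn),None,fx=4,fy=4,interpolation=cv2.INTER_CUBIC),cv2.COLOR_BGR2GRAY)
    sat=cv2.cvtColor(cv2.resize(cv2.imread(fn),None,fx=4,fy=4,interpolation=cv2.INTER_CUBIC),cv2.COLOR_BGR2HSV)[:,:,1]
    m=((im>185)&(sat<40)).astype(np.uint8)
    c0=proj("top",[*g,z])[0]*4+1.5
    cs,_=cv2.findContours(m,cv2.RETR_CCOMP,cv2.CHAIN_APPROX_NONE)
    for c in cs:
        if len(c)>80:
            (u,v),ax,_=cv2.fitEllipse(c)
            if np.hypot(u-c0[0],v-c0[1])<20: print(fn,len(c),ax,ray("top",((u-1.5)/4,(v-1.5)/4),z))
```

```text
pics/t.png 386 (134.1116180419922, 135.1788330078125) [0.50219338 0.17774634 0.039     ]
pics/t.png 344 (45.33977508544922, 53.04854202270508) [0.49931346 0.17549162 0.039     ]
pics/top2.png 99 (16.72028160095215, 42.53963851928711) [ 0.52317812 -0.13537903  0.0835    ]
pics/top2.png 770 (220.46571350097656, 233.8154754638672) [ 0.52102743 -0.1488915   0.0835    ]
pics/top2.png 279 (97.8198013305664, 98.6816635131836) [ 0.52821697 -0.14777992  0.0835    ]
```

{"name": "step_arm", "arguments": {"rows": [[0.002, -0.02, 0, 0, 0, 0], [0.005, -0.06, 0, 0, 0, 0], [0.009, -0.11, 0, 0, 0, 0], [0.013, -0.16, 0, 0, 0, 0], [0.017, -0.21, 0, 0, 0, 0]]}}

```text
clock: 7.57
tcp_pos: [0.5117, 0.0492, 0.1978]
orientation: [0.053, -3.138, 0.002]
contact_force: [1.1, 0.5, -2.6]
grip_width: 0.0204
gripper_force: 49.7
```

{"name": "step_arm", "arguments": {"rows": [[0.004, -0.05, 0, 0, 0, 0], [0.008, -0.1, 0, 0, 0, 0], [0.012, -0.15, 0, 0, 0, 0], [0.016, -0.2, 0, 0, 0, 0], [0.02, -0.25, 0, 0, 0, 0]]}}

```text
clock: 7.98
tcp_pos: [0.5233, -0.1008, 0.1978]
orientation: [0.051, -3.137, 0.001]
contact_force: [0.6, 0.1, -3.7]
grip_width: 0.0203
gripper_force: 49.7
```

{"name": "step_arm", "arguments": {"rows": [[0.003, -0.04, 0, 0, 0, 0], [0.005, -0.07, 0, 0, 0, 0], [0.006, -0.083, 0, 0, 0, 0], [0.006, -0.083, 0, 0, 0, 0], [0.006, -0.083, 0, 0, 0, 0]]}}

```text
clock: 8.4
tcp_pos: [0.5279, -0.1477, 0.1986]
orientation: [0.052, -3.139, -0.001]
contact_force: [-0.9, 0.4, -3.4]
grip_width: 0.0204
gripper_force: 49.7
```

{"name": "step_arm", "arguments": {"rows": [[0, 0, -0.02, 0, 0, 0], [0, 0, -0.05, 0, 0, 0], [0, 0, -0.07, 0, 0, 0], [0, 0, -0.07, 0, 0, 0], [0, 0, -0.07, 0, 0, 0]]}}

```text
clock: 8.82
tcp_pos: [0.5282, -0.1469, 0.157]
orientation: [0.055, -3.139, -0.001]
contact_force: [-1.2, -0.1, -2.0]
grip_width: 0.0201
gripper_force: 49.6
```

Run:
```python
from h import *
o=[r.get_obs() for _ in range(1)][0];print(o['tcp_pos'],o['orientation'],o['contact_force'])
T=o['tcp_pos'];out=[];th=np.linspace(0,2*np.pi,60)
for n in("top","scene"):
    im=eyes.grab_frame(n)[:,:,::-1];big=cv2.resize(im,None,fx=6,fy=6,interpolation=cv2.INTER_CUBIC)
    z=T[2]-.042
    P=np.c_[.5282+.06*np.cos(th),-.1478+.06*np.sin(th),0*th+z]
    cv2.polylines(big,[np.round((proj(n,P)+.5)*6).astype(int)],False,(0,0,255),1)
    c=(proj(n,[.5282,-.1478,z])[0]*6).astype(int);out.append(big[c[1]-200:c[1]+200,c[0]-200:c[0]+200])
cv2.imwrite("pics/above.png",np.hstack(out))
```

```text
[ 0.52819153 -0.14690414  0.1570005 ] [ 5.50412161e-02 -3.13892325e+00 -9.83022871e-04] [-1.24820781 -0.08198826 -2.02965082]
```

View pics/above.png

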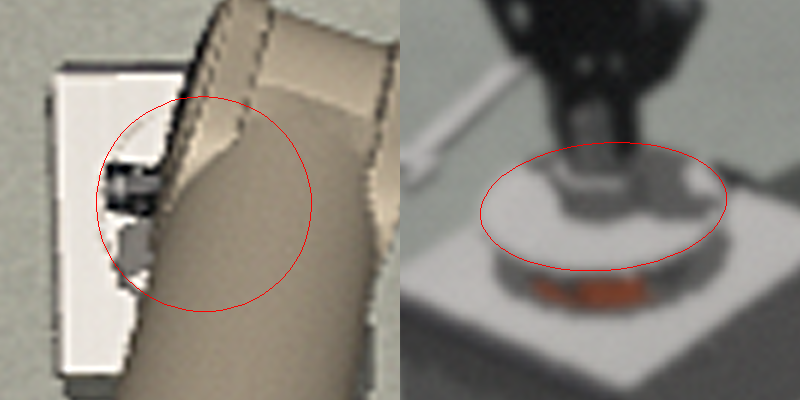

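{"name": "step_arm", "arguments": {"rows": [[0, 0, -0.005, 0, 0, 0], [0, 0, -0.01, 0, 0, 0], [0, 0, -0.016, 0, 0, 0], [0, 0, -0.021, 0, 0, 0], [0, 0, -0.025, 0, 0, 0]]}}

```text
clock: 9.33
tcp_pos: [0.5286, -0.1481, 0.1423]
orientation: [0.053, -3.141, -0.0]
contact_force: [-0.3, -0.5, -3.0]
grip_width: 0.0201
gripper_force: 49.7
```

{"name": "step_arm", "arguments": {"rows": [[0, 0, -0.003, 0, 0, 0], [0, 0, -0.006, 0, 0, 0], [0, 0, -0.009, 0, 0, 0], [0, 0, -0.012, 0, 0, 0], [0, 0, -0.012, 0, 0, 0]]}}

```text
clock: 9.75
tcp_pos: [0.5287, -0.1477, 0.1352]
orientation: [0.053, -3.141, -0.001]
contact_force: [0.2, 2.0, -4.3]
grip_width: 0.0204
gripper_force: 49.6
```

{"name": "step_arm", "arguments": {"rows": [[0, 0, -0.001, 0, 0, 0], [0, 0, -0.002, 0, 0, 0], [0, 0, -0.002, 0, 0, 0], [0, 0, -0.002, 0, 0, 0]]}}

```text
clock: 10.08
tcp_pos: [0.5288, -0.1478, 0.1346]
orientation: [-0.053, 3.141, 0.001]
contact_force: [-1.5, 4.4, 4.4]
grip_width: 0.0204
gripper_force: 50.4
```

{"name": "step_arm", "arguments": {"rows": [[0, 0, 0, 0, 0, 0], [0, 0, 0, 0, 0, 0], [0, 0, 0, 0, 0, 0], [0, 0, 0, 0, 0, 0], [0, 0, 0, 0, 0, 0]], "jaw": 0}}

```text
clock: 10.5
tcp_pos: [0.5288, -0.1486, 0.1344]
orientation: [-0.052, 3.141, -0.001]
contact_force: [-0.3, 0.3, 0.2]
grip_width: 0.079
gripper_force: 0.0
```

{"name": "step_arm", "arguments": {"rows": [[0, 0, 0, 0, 0, 0], [0, 0, 0, 0, 0, 0], [0, 0, 0, 0, 0, 0]]}}

```text
clock: 10.75
tcp_pos: [0.5287, -0.1482, 0.1343]
orientation: [-0.052, 3.141, -0.0]
contact_force: [-0.6, -0.4, -1.2]
grip_width: 0.0857
gripper_force: 0.0
```

Run:
```python
from h import *
o=r.get_obs();print(o['tcp_pos'],o['contact_force'],o['grip_width'])
out=[];th=np.linspace(0,2*np.pi,60)
for n in("top","scene"):
    im=eyes.grab_frame(n)[:,:,::-1];big=cv2.resize(im,None,fx=6,fy=6,interpolation=cv2.INTER_CUBIC)
    P=np.c_[.5282+.06*np.cos(th),-.1478+.06*np.sin(th),0*th+.0925]
    cv2.polylines(big,[np.round((proj(n,P)+.5)*6).astype(int)],False,(0,0,255),1)
    c=(proj(n,[.5282,-.1478,.0925])[0]*6).astype(int);out.append(big[c[1]-200:c[1]+200,c[0]-200:c[0]+200])
cv2.imwrite("pics/rel.png",np.hstack(out))
```

```text
[ 0.52873701 -0.14818058  0.13429079] [-0.60309585 -0.42898021 -1.18525306] 0.08569837541767349
```

View pics/rel.png

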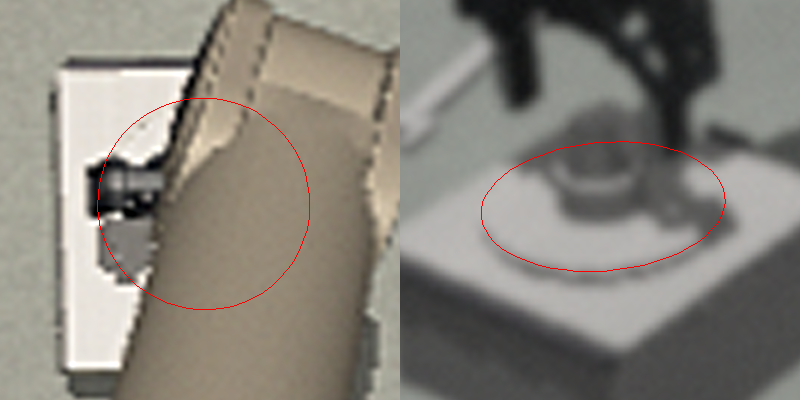

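The lids are seated flat in the port, and the disc matches the predicted outline at (600,205). Next I'll lower to the collar and grip it gently.

{"name": "step_arm", "arguments": {"rows": [[0, 0.001, -0.008, 0, 0, 0], [0, 0.001, -0.018, 0, 0, 0], [0, 0.001, -0.028, 0, 0, 0], [0, 0.001, -0.036, 0, 0, 0], [0, 0.001, -0.041, 0, 0, 0]]}}

```text
clock: 11.27
tcp_pos: [0.5282, -0.1474, 0.1086]
orientation: [0.053, -3.14, -0.0]
contact_force: [0.7, 0.0, -1.1]
grip_width: 0.0851
gripper_force: 0.0
```

{"name": "step_arm", "arguments": {"rows": [[0, 0, 0, 0, 0, 0], [0, 0, 0, 0, 0, 0], [0, 0, 0, 0, 0, 0], [0, 0, 0, 0, 0, 0], [0, 0, 0, 0, 0, 0]], "jaw": 1, "squeeze": 40}}

```text
clock: 11.68
tcp_pos: [0.5289, -0.1476, 0.1103]
orientation: [-0.053, 3.141, -0.0]
contact_force: [-0.9, 0.6, 3.7]
grip_width: 0.0423
gripper_force: 40.4
```

{"name": "step_arm", "arguments": {"rows": [[0, 0, 0, 0, 0, 0], [0, 0, 0, 0, 0, 0], [0, 0, 0, 0, 0, 0]]}}

```text
clock: 11.93
tcp_pos: [0.529, -0.1477, 0.1103]
orientation: [-0.053, 3.14, -0.0]
contact_force: [-1.9, -0.1, 5.8]
grip_width: 0.0424
gripper_force: 40.6
```

Collar gripped at 42 mm with no sideways force. Lifting straight up, slowly.

{"name": "step_arm", "arguments": {"rows": [[0, 0, 0.004, 0, 0, 0], [0, 0, 0.01, 0, 0, 0], [0, 0, 0.018, 0, 0, 0], [0, 0, 0.026, 0, 0, 0], [0, 0, 0.034, 0, 0, 0]]}}

```text
clock: 12.35
tcp_pos: [0.5288, -0.1475, 0.1306]
orientation: [-0.053, 3.141, 0.0]
contact_force: [0.6, -0.9, -1.2]
grip_width: 0.0426
gripper_force: 40.7
```

{"name": "step_arm", "arguments": {"rows": [[0, 0, 0.01, 0, 0, 0], [0, 0, 0.02, 0, 0, 0], [0, 0, 0.03, 0, 0, 0], [0, 0, 0.04, 0, 0, 0], [0, 0, 0.05, 0, 0, 0]]}}

```text
clock: 12.77
tcp_pos: [0.5287, -0.1475, 0.1608]
orientation: [-0.053, 3.141, 0.0]
contact_force: [0.1, 0.0, -0.7]
grip_width: 0.0428
gripper_force: 40.7
```

{"name": "step_arm", "arguments": {"rows": [[0, 0, 0.015, 0, 0, 0], [0, 0, 0.03, 0, 0, 0], [0, 0, 0.045, 0, 0, 0], [0, 0, 0.058, 0, 0, 0], [0, 0, 0.068, 0, 0, 0]]}}

```text
clock: 13.18
tcp_pos: [0.529, -0.1476, 0.2022]
orientation: [-0.053, 3.14, -0.0]
contact_force: [-0.6, -0.1, -0.9]
grip_width: 0.0422
gripper_force: 40.7
```

{"name": "step_arm", "arguments": {"rows": [[0, 0, 0, 0, 0, 0], [0, 0, 0, 0, 0, 0], [0, 0, 0, 0, 0, 0], [0, 0, 0, 0, 0, 0], [0, 0, 0, 0, 0, 0]]}}

```text
clock: 13.6
tcp_pos: [0.5284, -0.1475, 0.2004]
orientation: [0.053, -3.14, -0.0]
contact_force: [0.5, -1.1, -2.9]
grip_width: 0.0427
gripper_force: 40.7
```

Run:
```python
from h import *
o=r.get_obs();print(o['tcp_pos'],o['contact_force'],o['moment'],o['qvel'].round(3))
out=[];th=np.linspace(0,2*np.pi,60)
for n in("top","scene"):
    im=eyes.grab_frame(n)[:,:,::-1];big=cv2.resize(im,None,fx=5,fy=5,interpolation=cv2.INTER_CUBIC)
    for z,R in((.0885,.052),(o['tcp_pos'][2]-.0175,.06)):
        P=np.c_[.5285+R*np.cos(th),-.1478+R*np.sin(th),0*th+z]
        cv2.polylines(big,[np.round((proj(n,P)+.5)*5).astype(int)],False,(0,0,255),1)
    c=(proj(n,[.5282,-.1478,.12])[0]*5).astype(int);out.append(big[c[1]-200:c[1]+200,c[0]-200:c[0]+200])
cv2.imwrite("pics/end.png",np.hstack(out))
```

```text
[ 0.52838007 -0.1474503   0.20040168] [ 0.53580209 -1.08106189 -2.92186781] [-0.00520301 -0.02531423 -0.0084082 ] [ 0.001 -0.     0.002 -0.002 -0.     0.002  0.   ]
```

View pics/end.png

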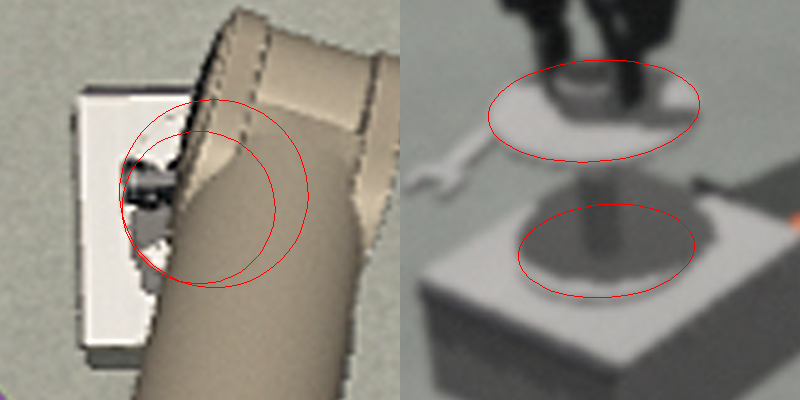

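The outer lid is held level at about (595,110), with the knob bare below it at (600,215). The inner lid is flat on the shut cover, so I'll hand in.

```bash
python3 -c "
from bench import r
print(r.hand_in())"
```

```text
the job is handed in; nothing more can be done
None
```

The job is done and handed in at about 14 s: the cover is shut past its latch, the inner lid is seated in the port, and the outer lid is held level and still about 95 mm above the cover; no verdict came back.

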